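Press the wreath decorations home in order

ROBOT

A 7-joint arm with a two-finger parallel gripper is mounted at the origin on the work surface. World frame = base frame: x ahead of the robot, y to its left, z up, the work surface at z = 0. Lengths are in mm, angles in rad, forces in N, time in s.
With the tool pointing down it reaches from about 400 to 875 mm from the base axis. Payload 19.3 kg.
Tool frame: the origin (TCP) lies at the very end of the fingers, on their centre line; the grasp point (between the pads) lies 19 mm behind it (grip_point_offset is the z of the grasp point in the tool frame, in mm); z points along the fingers, y is the line along which they close (so a half turn about z gives the same grasp; the last joint's range is limited). The gripper opens to 85 mm and grips with 20 to 120 N. Pads are 22 mm wide; open, the fingers measure 114 mm over their backs; the gripper's body (76 mm by 85 mm) begins 54 mm behind the grasp point. The pads swing forward as they close: fully open they stand 13 mm farther back than shut.
Start: joints at [1.172, 0.521, -0.036, 1.599, 0.021, 1.021, -0.113], TCP at [201.789, -591.52, 231.291] pointing down, gripper open.
Joint ranges: [-2.91, 2.91], [-0.3, 2.13], [-1.5, 1.42], [0.17, 2.43], [-1.26, 4.41], [0.16, 1.93], [-2.52, 2.52]. Speed limits (rad/s): [1.89, 1.89, 2.39, 2.39, 3.01, 3.01, 3.01].

INTERFACE

Orientations are given as a 3x3 rotation matrix whose columns are the frame's x, y, z axes.
In Python, from workcell import movep, movel, goto_joints, open_gripper, clamp, wait, inverse_kinematics, read_state, camera, PlanningError, finish_job, grip_point_offset gives the robot as it stands. Calls block until the motion is done:
- movep(position, orientation): joint-space move of the TCP to a pose.
- movel(position, frame=None, max_speed=150, guard=None): straight line of the TCP; frame=None keeps the orientation; max_speed is the mean speed in mm/s. With guard (N) it stops when the force on the tool has changed by that much, and returns True; else False.
- goto_joints(angles): joint-space move.
- open_gripper() and clamp(): open the fingers fully, or close them until they stop; the grip force is fixed at half the most.
- wait(seconds).
- inverse_kinematics(position, orientation): joint angles nearest the present ones, or None.
- read_state(): the state.
- camera(name): name is "side" or "top" or "wrist"; returns a dict with "image" (400x640x3 uint8, blue, green, red), "range_z" (400x640 float32, mm along the optical axis (not along the pixel's ray), 0 where there is no reading), "fx", "fy", "cx", "cy" (pixels), "cam_to_world" (4x4, takes a point from camera to world coordinates). Camera axes: x right, y up, looking along -z (the intrinsics and any distortion apply to the point x, -y, -z); pixel columns grow to the right and rows downward; lengths in mm; the calibration is good to about 2 mm. A picture is of the moment at which its call begins.
A pose or a line that the arm cannot do raises PlanningError and nothing moves.
- finish_job(): hands the job in; it is judged then, once.
The state is a dict: "time": time; "qpos": joint angles; "qvel": joint speeds; "joint_efforts": joint torques, N m; "eef_pos": TCP position; "tool_rot": TCP orientation; "ft_force": force on the tool from outside, world axes, zero at the start; "torque": the same for the moment, N m; "finger_gap": finger opening in mm; "gripper_force": force on a finger pad.
Only numpy, scipy, OpenCV 4.12 (cv2) and the standard library are available. Lean on these libraries where they do the work, as an engineer would, in place of code of your own. Each camera call takes 0.05 s, during which the arm holds its last target. There are 200 camera calls.

TASK

Four decorations stand proud on their pins on the gold wreath. With the fingertips, press three of them fully home, one after the other: first the orange slice, then the red tree, last the silver star. Leave the apple slice standing as it is, pull nothing up, and do not disturb the loose things on the board and table.

Things in the scene. Friction and masses are not known exactly. Their poses are not given: they have to be found in the camera images.
- board: square dark wooden decorating board, 290 x 290 x 12 mm, fixed to the table (it does not move when pushed), with a gold-coloured wreath ring fixed on it, round its centre: round bar 38 mm thick, ring centre line radius 92 mm, top of the bar 49 mm above the board's underside. Origin: centre of the board's underside, z up, x and y along the board's edges.
- orange_slice: round orange slice, 50 mm across, orange rim with paler segments. Sits on a short upright pin on the gold ring and slides straight down; which of the four places round the ring it has changes from run to run. Origin: centre of its flat top face, z up, so its present top height is the origin's height; 8 mm thick.
- red_tree: dark red fir-tree shape with white dots, about 48 mm long (along its x, tip at +x) and 46 mm wide at its foot. Sits on a short upright pin on the gold ring and slides straight down; which of the four places round the ring it has changes from run to run. Origin: centre of its flat top face, z up, so its present top height is the origin's height; 8 mm thick.
- silver_star: silver-grey five-pointed star, about 52 mm across its points, solid 26 mm disc in the middle. Sits on a short upright pin on the gold ring and slides straight down; which of the four places round the ring it has changes from run to run. Origin: centre of its flat top face, z up, so its present top height is the origin's height; 8 mm thick.
- apple_slice: round apple slice, 50 mm across, cream face with a dark red rim and brown pips; to be left as it stands. Sits on a short upright pin on the gold ring and slides straight down; which of the four places round the ring it has changes from run to run. Origin: centre of its flat top face, z up, so its present top height is the origin's height; 8 mm thick.
- orange (a joint): how far the orange slice has been pushed down its pin, in m: starts between 0 and 0.003; 0.010 is fully home against the ring at a hard stop (top face then 57 mm above the table; 67 mm at 0); negative means pulled up. A stiff pin: it takes about 6 N to move it, no spring, it stays where it is left.
- tree (a joint): how far the red tree has been pushed down its pin, in m: starts between 0 and 0.003; 0.010 is fully home against the ring at a hard stop (top face then 57 mm above the table; 67 mm at 0); negative means pulled up. A stiff pin: it takes about 6 N to move it, no spring, it stays where it is left.
- star (a joint): how far the silver star has been pushed down its pin, in m: starts between 0 and 0.003; 0.010 is fully home against the ring at a hard stop (top face then 57 mm above the table; 67 mm at 0); negative means pulled up. A stiff pin: it takes about 6 N to move it, no spring, it stays where it is left.
- apple (a joint): how far the apple slice has been pushed down its pin, in m: starts between 0 and 0.003; 0.010 is fully home against the ring at a hard stop (top face then 57 mm above the table; 67 mm at 0); negative means pulled up. A stiff pin: it takes about 6 N to move it, no spring, it stays where it is left.
- tape: loose yellow roll of tape lying on the board in the middle of the wreath, 60 mm across, 19 mm high; origin at the centre of its underside.
- spare_bell: loose green bell-shaped ornament, 34 mm across, 24 mm high, on a corner of the board; origin at the centre of its underside.
- paint_pot: loose small blue pot with white cap, 28 mm across, 32 mm high, on a corner of the board; origin at the centre of its underside.
- spare_heart: loose red heart ornament, about 33 mm across, 9 mm thick, on a corner of the board; origin near the centre of its underside.
- glue: loose white glue bottle with red cap, 48 mm across, 130 mm high, standing on the table to the robot's right; origin at the centre of its underside.
- foam_ring: loose white foam wreath ring, 160 mm across, 30 mm high, lying on the table to the robot's left; origin at the centre of its underside.
- brush_cup: loose blue cup, 72 mm across, 95 mm high, on the table to the robot's right; origin at the centre of its underside.

How it is judged:
By the outcome, as a careful person would: the job done as asked, in the order asked, and still so for the second after the job is handed in, with the robot touching nothing.
It also fails if it takes over 45 s, if anything falls off the work surface, if the arm or the gripper's body presses on something with over 40 N, if the wrist force passes 120 N, or if a joint passes its speed limit or range.

## Working session

There is one attempt and no reset: what is moved stays moved. The work goes in short steps, each a Python script; the robot and the scene stay as the last script left them, time stands still between calls to the robot, and variables do not carry over. Pictures are saved under pics/ and viewed, at most 10 in all, crops included, and the job is handed in when it is done.

```bash
mkdir -p pics; ls; python3 - <<'E'
from workcell import *
import cv2,numpy as np
for n in("top","side"):
    c=camera(n);cv2.imwrite(f"pics/{n}0.png",c["image"]);np.savez(f"{n}0.npz",**c)
    print(n,c["fx"],c["fy"],c["cx"],c["cy"],np.round(c["cam_to_world"],3).tolist(),[k for k in c], (c["range_z"]>0).mean())
s=read_state();print(s["time"],s["tool_rot"],s["ft_force"],s["finger_gap"],grip_point_offset)
E
```

```text
pics
top 499.14384462235716 499.14384462235716 322.43282321326313 190.68223996924291 [[-0.01, 0.981, -0.192, 316.536], [-1.0, -0.009, 0.006, 17.135], [0.004, 0.192, 0.981, 1427.031], [0.0, 0.0, 0.0, 1.0]] ['image', 'range_z', 'fx', 'fy', 'cx', 'cy', 'cam_to_world'] 0.9959609375
side 453.80181312145595 453.80181312145595 326.527760844662 197.1247117370441 [[-0.923, 0.258, -0.284, 229.18], [-0.384, -0.613, 0.691, 832.692], [0.004, 0.747, 0.665, 896.082], [0.0, 0.0, 0.0, 1.0]] ['image', 'range_z', 'fx', 'fy', 'cx', 'cy', 'cam_to_world'] 0.99598046875
0.1 [[ 9.46469497e-01  3.22793080e-01 -3.45789022e-04]
 [ 3.22793261e-01 -9.46469114e-01  8.52447293e-04]
 [-5.21145421e-05 -9.18433726e-04 -9.99999577e-01]] [-0.65467658 -0.28582587  0.06360435] 85.2401672345907 -18.700000000000003
```

View pics/top0.png

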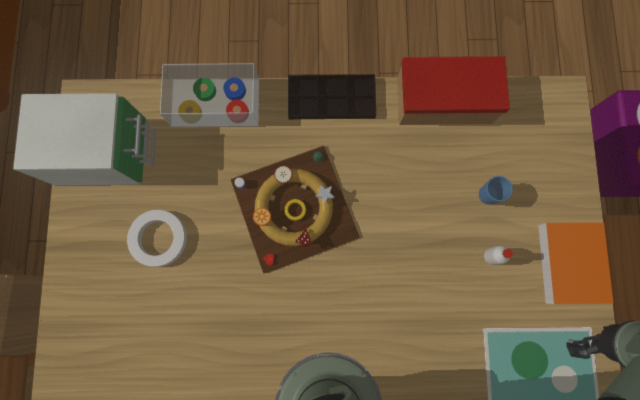

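View pics/side0.png

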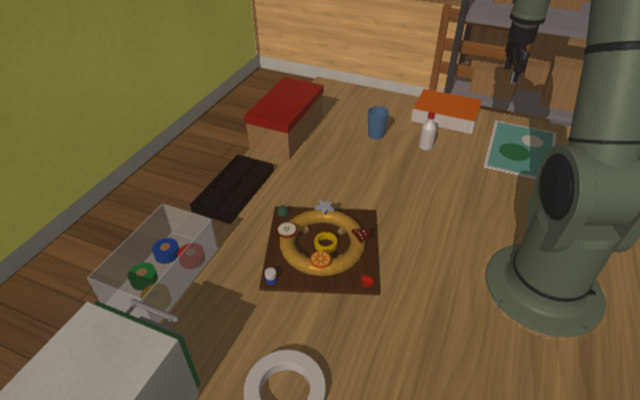

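The top view shows the board centred at about (295,209), with the orange slice at (261,217), apple (283,174), star (325,193) and tree (304,239). The side view agrees: orange (320,259), apple (287,229), star (325,207), tree (361,234). I'll mask by colour and cast rays onto the z≈65 plane.

```bash
cat > h.py <<'E'
import numpy as np,cv2
def ray(c,u,v):
    T=c["cam_to_world"];d=T[:3,:3]@np.array([(u-c["cx"])/c["fx"],-(v-c["cy"])/c["fy"],-1.]);return T[:3,3],d
def plane(c,u,v,z):
    o,d=ray(c,u,v);return o+d*(z-o[2])/d[2]
def depth(c,u,v):
    o,d=ray(c,u,v);return o+d*np.median(c["range_z"][int(v)-1:int(v)+2,int(u)-1:int(u)+2])
def masks(c):
    h=cv2.cvtColor(c["image"],cv2.COLOR_BGR2HSV);H,S,V=[h[...,i].astype(int) for i in range(3)]
    return {"orange":(H>=5)&(H<=15)&(S>150)&(V>170),"tree":((H<5)|(H>174))&(S>120)&(V>50),
            "star":(S<70)&(V>110),"apple":(S<110)&(V>130)}
def find(c,name,seed,r=14):
    m=masks(c)[name].astype(np.uint8);w=np.zeros_like(m);cv2.circle(w,seed,r,1,-1);m=m&w
    m=cv2.morphologyEx(m,cv2.MORPH_CLOSE,np.ones((3,3)))
    n,l,s,ce=cv2.connectedComponentsWithStats(m)
    k=1+np.argmax(s[1:,4]);p=np.argwhere(l==k)[:,::-1].astype(np.int32)
    (x,y),rad=cv2.minEnclosingCircle(p);return ce[k],(x,y),rad,s[k,4]
E
python3 - <<'E'
from h import *
seeds={"top":dict(orange=(261,217),tree=(304,239),star=(325,193),apple=(283,174)),"side":dict(orange=(320,259),tree=(361,234),star=(325,207),apple=(287,229))}
for n in seeds:
    c=dict(np.load(n+"0.npz"))
    P={}
    for k,s in seeds[n].items():
        ce,mc,r,a=find(c,k,s);P[k]=plane(c,*ce,65)
        print(n,k,ce.round(1),round(r,1),a,P[k][:2].round(1),"mec",plane(c,*mc,65)[:2].round(1),"depth",depth(c,*ce).round(1))
    print("mid",((P["orange"]+P["star"])/2).round(1),((P["tree"]+P["apple"])/2).round(1),[np.linalg.norm(P[a]-P[b]).round(1) for a,b in(("orange","star"),("tree","apple"))])
E
```

```text
top orange [262. 214.] 0.0 1 [518.6 176.5] mec [518.6 176.5] depth [518.7 176.6  64.5]
top tree [304.6 239.1] 7.5 95 [448.4  59.5] mec [449.9  58.5] depth [448.2  59.5  66.7]
top star [324.3 193.4] 8.6 151 [574.8   4.4] mec [574.7   4.6] depth [574.7   4.4  65.6]
top apple [282.7 173.8] 8.3 209 [631.6 120.1] mec [631.8 120.4] depth [631.5 120.1  65.2]
mid [546.7  90.4  65. ] [540.   89.8  65. ] [np.float64(181.1), np.float64(193.0)]
side orange [316. 267.] 0.0 1 [512.  207.1] mec [512.  207.1] depth [513.7 203.5  60.1]
side tree [362.7 235.8] 4.3 22 [444.   69.6] mec [444.8  68.7] depth [444.7  67.1  62.3]
side star [323.9 206.4] 8.7 135 [575.9   7.1] mec [575.3  10. ] depth [576.2   6.4  64.3]
side apple [286.4 228.7] 8.6 179 [631.6 121.6] mec [631.8 120.8] depth [632.3 120.4  63.6]
mid [544.  107.1  65. ] [537.8  95.6  65. ] [np.float64(210.0), np.float64(194.7)]
```

```bash
python3 - <<'E'
from workcell import *
from h import *
R=np.diag([1.,-1,-1]); p=read_state()["eef_pos"]
movel([p[0],p[1],330],max_speed=200); clamp()
for z in (400,370,330):
    if inverse_kinematics([500,90,z],R) is not None: movep([500,90,z],R);break
c=camera("wrist");cv2.imwrite("pics/w1.png",c["image"]);np.savez("w1.npz",**c)
s=read_state();print(s["time"],s["eef_pos"],s["finger_gap"],s["ft_force"],s["qpos"])
E
```

```text
4.2 [500.18246827  89.38395796 399.87106808] -0.045307697840618916 [ 1.22312659 -0.11509364  0.027858  ] [ 0.37676114  0.27026875 -0.84286715  1.62248838  0.20610507  1.34181563
 -2.06684528]
```

View pics/w1.png

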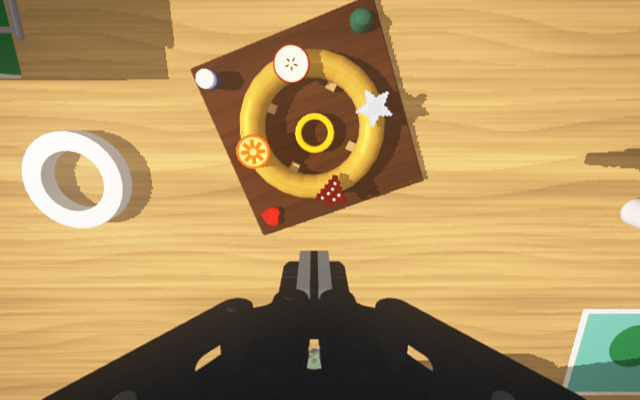

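The wrist view shows the orange slice at (253,152), tree (332,192), star (375,107) and apple (291,63). The tops stand well above the 49 mm ring, so I'll segment by height from the range image.

```bash
cat >> h.py <<'E'
def cloud(c):
    v,u=np.mgrid[0:400,0:640];d=np.stack([(u-c["cx"])/c["fx"],-(v-c["cy"])/c["fy"],-np.ones(u.shape)],-1)
    return (d*c["range_z"][...,None])@c["cam_to_world"][:3,:3].T+c["cam_to_world"][:3,3]
def tops(c,seeds,lo=54):
    P=cloud(c);out={}
    for k,s in seeds.items():
        w=np.zeros((400,640),np.uint8);cv2.circle(w,s,28,1,-1)
        m=((P[...,2]>lo)&(P[...,2]<75)&(w>0)).astype(np.uint8)
        n,l,st,ce=cv2.connectedComponentsWithStats(m);i=1+np.argmax(st[1:,4]);q=l==i
        (x,y),r=cv2.minEnclosingCircle(np.argwhere(q)[:,::-1].astype(np.int32))
        z=np.median(P[q][:,2]);out[k]=(plane(c,*ce[i],z),plane(c,x,y,z),2*r*np.median(c["range_z"][q])/c["fx"],q.sum())
    return out
SEEDS=dict(orange=(253,152),tree=(332,192),star=(375,107),apple=(291,63))
E
python3 - <<'E'
from h import *
c=dict(np.load("w1.npz"));o=tops(c,SEEDS)
for k,(a,b,d,n) in o.items(): print(k,a.round(1),b.round(1),round(d,1),n)
for a,b in(("orange","star"),("tree","apple")): print(((o[a][1]+o[b][1])/2).round(1),np.linalg.norm(o[a][1]-o[b][1]).round(1))
E
```

```text
orange [514.6 177.6  64.9] [514.3 177.8  64.9] 50.8 920
tree [451.9  61.6  64.3] [452.9  61.1  64.3] 52.8 538
star [576.    4.1  64.8] [576.5   3.9  64.8] 55.1 641
apple [632.4 119.9  64.3] [632.4 119.4  64.3] 53.7 1134
[545.4  90.8  64.9] 184.7
[542.6  90.3  64.3] 188.7
```

Opposite pairs measure 184.7 and 188.7 mm apart (184 expected), and the heights of about 65 mm and diameters fit too. For the tree I take the point about 92 mm from the centre. Now I'll press the orange slice alone and check it.

```bash
cat > press.py <<'E'
from workcell import *
import numpy as np
R=np.diag([1.,-1,-1])
def press(x,y):
    p=read_state()["eef_pos"]
    if p[2]>150: movep([x,y,100],R)
    else: movel([x,y,100],max_speed=120)
    movel([x,y,74],max_speed=60)
    f0=read_state()["ft_force"]
    hit=movel([x,y,52],max_speed=12,guard=30)
    s=read_state();print("hit",hit,s["eef_pos"].round(2),(s["ft_force"]-f0).round(1),"t",s["time"])
    wait(.2);s=read_state();print("hold",s["eef_pos"].round(2),(s["ft_force"]-f0).round(1))
    movel([x,y,100],max_speed=60)
E
python3 -c "
from press import *
press(514.5,177.7)
s=read_state();print(s['time'],s['finger_gap'])"
```

```text
hit True [514.56 177.75  56.47] [-2.2 -0.3 12.1] t 7.3417
hold [514.56 177.76  56.48] [-2.5 -1.2 14.2]
8.425 0.07758133135177513
```

The fingers stopped at 56.5 mm, which matches the 57 mm home height. Next the tree, then the star.

```bash
python3 -c "
from press import *
press(455,61)
press(576,4)
movep([500,90,400],R)
from h import *
c=camera('wrist');np.savez('w2.npz',**c);cv2.imwrite('pics/w2.png',c['image'])
a=dict(np.load('w1.npz'))
o0=tops(a,SEEDS,52)
o=tops(c,SEEDS,52)
for k in o: print(k,o0[k][1].round(1),o[k][1].round(1),o[k][3])
print(read_state()['time'])"
```

```text
hit True [455.09  61.02  56.92] [-3.3 -1.9 18.2] t 11.5833
hold [455.05  60.99  56.87] [-4.3 -1.5 19.3]
hit True [576.03   3.97  56.97] [-3.3  0.1 14. ] t 15.85
hold [576.07   3.98  56.99] [-3.3 -0.1 14.6]
orange [514.3 177.8  64.9] [514.2 178.   56.1] 893
tree [452.9  61.1  64.3] [452.9  62.1  56.2] 496
star [576.5   3.9  64.8] [575.8   3.1  56.4] 599
apple [632.4 119.4  64.3] [632.3 120.2  64.3] 1145
18.1917
```

View pics/w2.png

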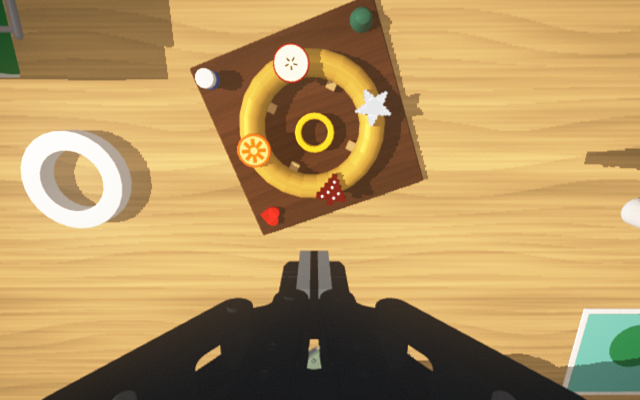

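After pressing, the wrist picture shows the orange slice (253,152), tree (332,190) and star (374,107) all down, at 56.1–56.4 mm. The apple is unchanged at 64.3 mm and the loose things in view have not moved.

```bash
python3 -c "
from workcell import *
print(finish_job())"
```

```text
the job is handed in; nothing more can be done
None
```

I pressed the orange slice, red tree and silver star fully home in that order, left the apple slice and the loose things as they were, and handed the job in; the last robot clock reading before that was 18.2 s.

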